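# Feed the heat sink under the magazine's spring flap

## Task

Push the black finned heat sink along its track into the bay of the small parts magazine: hold the spring-closed flap up by pressing its thumb bar down with one fingertip, and meanwhile push the heat sink under the raised flap with the other fingertip until it is wholly past the flap. Then back out and let the flap spring fully shut behind it. Only push the heat sink, never lift or tip it, and leave the other small things on the bench where they are.

Things in the scene. Friction and masses are not known exactly. Their poses are not given: they have to be found in the camera images.
- magazine: Low metal parts magazine, fixed; origin on the bench under the middle of its mouth (flap plane). x runs along the track in the feeding direction, y to its left, z up. Deck 20 mm high, x -105 to +85 mm, y -27 to +30. Track 48 mm wide (y -24 to +24), with 8 mm high lips before the mouth. Two hinge posts, 12 mm wide, 50 mm high, at x = -101 and +11, y = -32. No overhead parts before x = 37.
- mouth (a point): Point on the deck at the middle of the track in the flap plane (magazine x 0, y 0, 20 mm above the bench).
- bay_end (a point): Inner face of the bay's end wall, at deck height, middle of the track (magazine x 80 mm). The bay runs from the flap to here between walls 34 mm higher than the deck. A roof 34 to 37 mm above the deck covers it only from x = 37 mm on, so before that a fingertip can come in from above.
- flap_body (a joint): Angle of the flap, rad: 0 shut, 1.5 at its stop, fully up. A spring (0.075 N m shut, 0.15 raised) shuts it when let go. Hinge line along magazine x at y = -32 mm, 44 mm above the bench. Pressing the thumb bar, rigid with the flap on the other side of the hinge, raises it. The blade swings up within the plane x = 0 and at 1.5 stands upright on the -y side of the track, top 91 mm above the bench.
- flap_end (a point): Free end of the flap blade, on its lower edge (moves with the flap). Dark steel blade 3 mm thick in the plane x = 0; shut, it spans y = -29 to +15 mm and 32 to 48 mm above the bench, 12 mm over the deck, so it bars the heat sink.
- bar_edge (a point): Middle of the thumb bar's outer edge (moves with the flap). Flat dark steel plate, x = -98 to +6 mm, reaching 67 mm from the hinge line. Flap shut: slopes up away from the track at 50 degrees, edge 95 mm above the bench; flap up: slopes 36 degrees down. A fingertip at y = -60 mm then presses about 6 N, 31 mm above the bench (11 mm above the deck), and may slide along the bar.
- heat_sink: Loose black finned heat sink, 42 x 50 x 26 mm high, about 60 g, standing in the track before the mouth. Origin at the centre of its underside; its 50 mm side (own y) lies along the track, ends 25 mm before and behind the origin. It is wholly past the flap when its origin is 28 mm or more beyond the flap plane; it may go on to the end wall.
- relay: White board relay, 13 x 29 x 24 mm, loose on the bench on the left of the track; bystander, origin at its underside.
- battery: AA cell, 14 x 50 x 14 mm, lying on the bench in front of the track's beginning; bystander.
- fuse: White cartridge fuse, 10 x 39 x 10 mm, lying on the bench on the left of the track's beginning; bystander.
- tape_roll: Roll of black insulating tape, 62 mm across, 19 mm high, lying on the bench right of the bay; bystander.
- plug: Black banana plug, 11 x 50 x 11 mm, lying on the bench right of the bay; bystander.

How it is judged:
By the outcome, as a careful person would: the job done as asked, in the order asked, and still so for the second after the job is handed in, with the robot touching nothing.
It also fails if it takes over 45 s, if anything falls off the work surface, if the arm or the gripper's body presses on something with over 40 N, if the wrist force passes 120 N, or if a joint passes its speed limit or range.

## Robot

A 6-joint arm with a two-finger parallel gripper is mounted at the origin on a cart in front of the work surface, level with it; the furniture and walls round the work are solid. World frame = base frame: x ahead of the robot, y to its left, z up, the work surface at z = 0. Lengths are in m, angles in rad, forces in N, time in s.
With the tool pointing down it reaches from about 0.375 to 0.825 m from the base axis. Payload 5.5 kg.
Tool frame: the origin (TCP) lies midway between the tips of the shut fingers; the grasp point (between the pads) lies 19 mm behind it (manip.pinch_z is the distance from the TCP to the grasp point, in m); z points along the fingers, y is the line along which they close (so a half turn about z gives the same grasp; the last joint's range is limited). The gripper opens to 85 mm and grips with 20 to 120 N. Pads are 22 mm wide; open, the fingers measure 114 mm over their backs; the gripper's body (76 mm by 85 mm) begins 54 mm behind the grasp point. The pads swing forward as they close: fully open they stand 13 mm farther back than shut.
Start: joints at [1.132, 0.314, -0.047, 1.21, 0, 1.571], TCP at [0.255, 0.543, 0.231] pointing down, gripper open.
Joint ranges: [-2.67, 2.67], [-0.69, 1.73], [-1.03, 1.25], [-2.08, 2.16], [-1.42, 1.45], [-3.14, 3.14]. Speed limits (rad/s): [2.39, 2.39, 3.01, 3.14, 3.14, 3.14].

## Interface

Orientations are given as a 3x3 rotation matrix whose columns are the frame's x, y, z axes.
In Python, from plant import manip gives the robot as it stands. The module is installed in compiled form; this text tells all that it offers. Calls block until the motion is done:
- manip.move_ptp(position, orientation): joint-space move of the TCP to a pose.
- manip.line_to(position, frame=None, velocity=0.15, threshold=None): straight line of the TCP; frame=None keeps the orientation; velocity is the mean speed in m/s. With threshold (N) it stops when the force on the tool has changed by that much, and returns True; else False.
- manip.set_joints(angles): joint-space move.
- manip.command_gripper(opening, grip_force=None): finger opening in m; grip_force is the grip in N (None keeps the last); returns when the fingers have stopped.
- manip.dwell(seconds).
- manip.solve_ik(position, orientation): joint angles nearest the present ones, or None.
- manip.read_state(): the state.
- manip.grab_frame(name): name is "scene" or "top" or "wrist"; returns a dict with "color" (384x512x3 uint8, red, green, blue), "depth" (384x512 float32, m along the optical axis (not along the pixel's ray), 0 where there is no reading), "mtx" (3x3 intrinsics, pixels), "k1" (the pictures are not rectified: a ray, as slopes to the right and down, at radius r is drawn at 1 + k1 r^2 times it, then the intrinsics apply), "R" (3x3) and "t" (3): a world point X has camera coordinates R X + t; the wrist camera has in their place "mount" (4x4, takes a point from camera to tool coordinates, whose origin is the TCP and whose axes are the flange's). Camera axes: x right, y down, z forward; pixel columns grow to the right and rows downward; lengths in m; the calibration is good to about 2 mm. A picture is of the moment at which its call begins: read the wrist's pose just before it.
A pose or a line that the arm cannot do raises manip.IKError and nothing moves.
- manip.finish_job(): hands the job in; it is judged then, once.
Trained networks look in a picture, given as the dict that the camera call returned (one of the last four; its "shot" number tells which), for a name from the list of things; names that differ only in an ending like _2 or _b are one class to them, and where a whole thing is asked for, a point or a joint stands for the part that bears it (a point fixed in the world has none). Each returns a list of dicts, best first, with "conf" (0 to 1); they miss things now and then, are a little off and sometimes report something else, mostly with a low value. They report only what shows in the picture. A call takes as long as a camera call.
- manip.search_frame(query, picture): "xyz" ([x, y, z] in m, in world coordinates, good to about 4 mm: the middle of the surface that is visible of it).
- manip.trace(query, picture): "pixels" (384x512 bool, what is visible of it).
- manip.mark_of(query, picture): "xyz" ([x, y, z] in m, in world coordinates, good to about 4 mm: a listed point, or the origin of a listed thing).
The state is a dict: "t": time; "joint_pos": joint angles; "joint_velocities": joint speeds; "joint_torque": joint torques, N m; "eef_pos": TCP position; "orientation": TCP orientation; "ft_force": force on the tool from outside, world axes, zero at the start; "wrist_torque": the same for the moment, N m; "opening": finger opening in m; "finger_force": force on a finger pad.
Only numpy, scipy, OpenCV 4.12 (cv2) and the standard library are available. Lean on these libraries where they do the work, as an engineer would, in place of code of your own. Each camera call takes 0.05 s, during which the arm holds its last target. There are 200 camera calls.

## Working session

There is one attempt and no reset: what is moved stays moved. The work goes in short steps, each a Python script; the robot and the scene stay as the last script left them, time stands still between calls to the robot, and variables do not carry over. Pictures are saved under pics/ and viewed, at most 10 in all, crops included, and the job is handed in when it is done.

```bash
mkdir -p pics; python3 - <<'E'
from plant import manip
import cv2,numpy as np
fs={}
for n in ("scene","top"):
    f=manip.grab_frame(n); cv2.imwrite(f"pics/{n}1.png",f["color"][:,:,::-1])
    for q in ("mouth","bay_end","flap_end","bar_edge","heat_sink","relay","battery","fuse","tape_roll","plug","magazine"):
        r=manip.mark_of(q,f)
        print(n,q,[(np.round(x["xyz"],4).tolist(),round(x["conf"],2)) for x in r[:2]])
s=manip.read_state(); print(s["t"],s["eef_pos"],s["orientation"],s["opening"],s["ft_force"])
E
```

```text
scene mouth []
scene bay_end [([0.547, -0.3329, 0.0229], 0.59)]
scene flap_end []
scene bar_edge [([0.4093, -0.279, 0.0958], 0.69)]
scene heat_sink [([0.4657, -0.2373, 0.0217], 0.66)]
scene relay []
scene battery [([0.4191, -0.1405, -0.0015], 0.45)]
scene fuse [([0.4731, -0.4442, -0.0014], 0.36)]
scene tape_roll [([0.4707, -0.4419, 0.0017], 0.65)]
scene plug [([0.4881, -0.3918, -0.0007], 0.49), ([0.4699, -0.4433, -0.0022], 0.29)]
scene magazine [([0.5006, -0.2688, -0.0028], 0.72)]
top mouth [([0.5, -0.2681, 0.0167], 0.8)]
top bay_end [([0.5495, -0.3317, 0.0209], 0.9), ([0.4986, -0.1543, -0.0032], 0.64)]
top flap_end [([0.5043, -0.1551, -0.0024], 0.62), ([0.5094, -0.2623, 0.029], 0.61)]
top bar_edge [([0.4118, -0.2762, 0.0965], 0.82)]
top heat_sink [([0.4674, -0.2362, 0.0181], 0.71)]
top relay [([0.5275, -0.2114, 0.0001], 0.51)]
top battery [([0.417, -0.1399, 0.0004], 0.66)]
top fuse [([0.5025, -0.1552, -0.005], 0.5), ([0.4974, -0.2688, 0.0208], 0.47)]
top tape_roll [([0.4716, -0.4401, 0.0003], 0.82), ([0.5011, -0.2686, 0.0183], 0.7)]
top plug [([0.488, -0.3915, -0.0009], 0.53)]
top magazine [([0.4961, -0.2715, 0.0023], 0.9), ([0.4986, -0.268, 0.0175], 0.56)]
1.2 [0.25492342 0.54312009 0.2312688 ] [[-9.05250034e-01  4.24879249e-01 -3.93556010e-06]
 [ 4.24879249e-01  9.05250032e-01 -6.29821533e-05]
 [-2.31971441e-05 -5.86867342e-05 -9.99999998e-01]] 0.08531678895012967 [ 0.44939687 -0.55052321  0.52312836]
```

View pics/scene1.png

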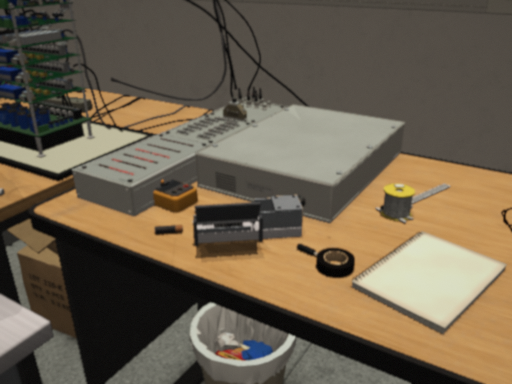

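View pics/top1.png

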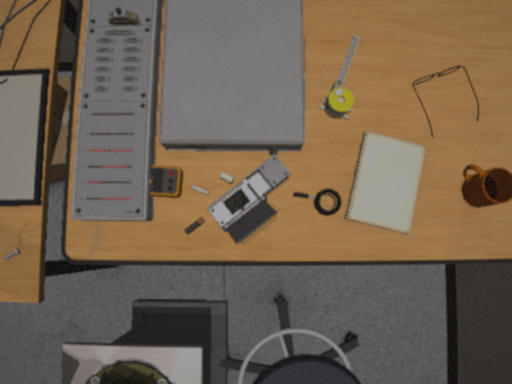

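The top view shows the magazine running from its open end near (215,215) to its bay end near (285,162). The heat sink is at about (236,202) and the thumb bar at (252,222). The mouth-to-bay_end marks are 80 mm apart, as they should be, and the feed direction is about -53°. I'll move in for a closer look with the wrist camera.

```bash
cat > h.py <<'E'
from plant import manip
import numpy as np, cv2, json, os
def setfit(o,a): json.dump([list(o),a],open("fit.json","w"))
def fit():
    o,a=json.load(open("fit.json")) if os.path.exists("fit.json") else ([0.499,-0.269],-0.925)
    return np.array(o),a
def M():  # magazine axes in world
    a=fit()[1]; c,s=np.cos(a),np.sin(a); return np.array([[c,-s,0],[s,c,0],[0,0,1.]])
def w(p): o=fit()[0]; return M()@np.array(p,float)+[o[0],o[1],0]
def m(p): o=fit()[0]; return M().T@(np.array(p)-[o[0],o[1],0])
def frames(): # tool down, y along +-magazine y
    A=M(); out=[]
    for s in (1,-1):
        y=s*A[:,1]; z=np.array([0,0,-1.]); out.append(np.c_[np.cross(y,z),y,z])
    return out
def cam2w(f,st):
    T=np.array(f["mount"]); R=np.array(st["orientation"]); return R@T[:3,:3], R@T[:3,3]+st["eef_pos"]
E
python3 - <<'E'
from h import *
s=manip.read_state(); manip.line_to(np.array(s["eef_pos"])+[0,0,.06],velocity=.2)
q0=np.array(manip.read_state()["joint_pos"])
p=w([-0.03,-0.03,0.33]); best=None
for i,F in enumerate(frames()):
    q=manip.solve_ik(p,F); qs=manip.solve_ik(w([-.09,-.03,.03]),F)
    print(i,np.round(q,2) if q is not None else None, None if qs is None else np.round(qs,2))
    if q is not None and qs is not None and (best is None or abs(q[5]-q0[5])<abs(best[0][5]-q0[5])): best=(q,F,i)
print(best[2]); manip.set_joints(best[0])
manip.command_gripper(0.046)
st=manip.read_state(); f=manip.grab_frame("wrist"); cv2.imwrite("pics/w1.png",f["color"][:,:,::-1])
print(st["t"],st["eef_pos"],st["opening"],np.round(f["mount"],3).tolist(),np.round(f["mtx"],1).tolist(),f["k1"])
np.savez("w1.npz",d=f["depth"],c=f["color"],K=f["mtx"],k1=f["k1"],T=f["mount"],R=st["orientation"],p=st["eef_pos"])
for q in ("mouth","bay_end","flap_end","bar_edge","heat_sink","magazine","relay"):
    print(q,[(np.round(x["xyz"],4).tolist(),np.round(m(x["xyz"])*1000,1).tolist(),round(x["conf"],2)) for x in manip.mark_of(q,f)[:2]])
E
```

```text
0 [-0.52  0.15 -0.03  1.39  0.    0.4 ] [-0.47  0.26 -0.62  0.68  0.    0.45]
1 [-0.52  0.15 -0.03  1.39  0.   -2.74] [-0.47  0.26 -0.62  0.68  0.   -2.69]
0
5.05 [ 0.45700408 -0.26304869  0.32998061] 0.04567629241377458 [[0.0, -0.946, -0.325, 0.083], [1.0, 0.0, -0.001, 0.001], [0.001, -0.325, 0.946, -0.143], [0.0, 0.0, 0.0, 1.0]] [[282.4, 0.0, 261.9], [0.0, 282.4, 194.8], [0.0, 0.0, 1.0]] 0.007100811457216971
mouth [([0.4955, -0.2712, 0.0191], [-0.3, -4.1, 19.1], 0.7)]
bay_end []
flap_end [([0.5104, -0.257, 0.0318], [-2.7, 16.3, 31.8], 0.55)]
bar_edge [([0.4098, -0.2811, 0.0955], [-44.0, -78.5, 95.5], 0.8), ([0.483, -0.3908, -0.0027], [87.6, -86.1, -2.7], 0.68)]
heat_sink [([0.469, -0.2355, 0.0219], [-44.8, -3.8, 21.9], 0.91)]
magazine [([0.5014, -0.2752, 0.0014], [6.4, -1.8, 1.4], 0.73)]
relay [([0.525, -0.2146, -0.0005], [-27.8, 53.5, -0.5], 0.6)]
```

View pics/w1.png

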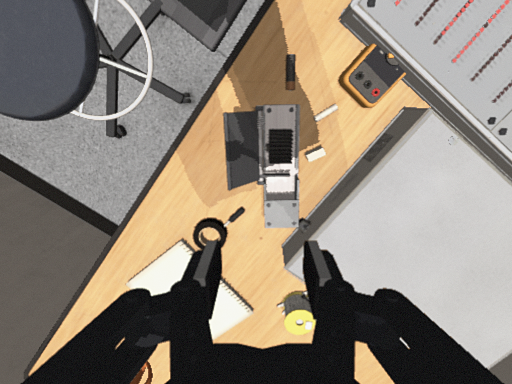

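The wrist picture shows the magazine nearly vertical, with the deck from (281,105) to (283,228) and feeding downward. The heat sink is at (281,147), the bar at (241,150) and the flap at (280,172). I'll refine the pose from the depth image.

```bash
python3 - <<'E'
from h import *
z=np.load("w1.npz"); K=z["K"]; d=z["d"]
v,u=np.mgrid[0:384,0:512]
pts=np.stack([u.ravel(),v.ravel()],1).astype(np.float64)[:,None]
xy=cv2.undistortPoints(pts,K,np.array([float(z["k1"]),0,0,0])).reshape(384,512,2)
P=np.dstack([xy[...,0]*d,xy[...,1]*d,d]); T=z["T"]
W=(P@T[:3,:3].T+T[:3,3])@z["R"].T+z["p"]
o=fit()[0]; Q=(W-[o[0],o[1],0])@M()*1000; Q[d==0]=999
bench=Q[60:75,245:280].reshape(-1,3); print("z",np.median(Q[150:170,330:345,2]))
def box(n,lo,hi,zl,zh):
    s=(Q>=[lo[0],lo[1],zl]).all(2)&(Q<=[hi[0],hi[1],zh]).all(2)
    q=Q[s].astype(np.float32); 
    if len(q)<5: print(n,len(q)); return
    r=cv2.minAreaRect(q[:,:2]); print(n,len(q),"med",np.round(np.median(q,0),1),"1-99%",np.round(np.percentile(q[:,:2],[1,99],axis=0),1).tolist(),"rect",np.round(r[0],1),np.round(r[1],1),round(r[2],1))
box("sinktop",(-90,-26),(-8,30),40,52)
box("roof",(25,-45),(110,45),52,64)
box("deck",(-130,-24),(100,30),15,25)
box("bar",(-120,-95),(20,-40),55,105)
box("lipL",(-120,15),(-5,40),24,32)
c=z["c"]; cv2.imwrite("pics/w1c.png",cv2.resize(c[85:245,200:350,::-1],None,fx=3.7,fy=3.7,interpolation=cv2.INTER_CUBIC))
for r in range(90,236,6): print(r,[tuple(np.round(Q[r,cc]).astype(int)) for cc in (268,281,293)])
E
```

```text
z -0.3150939383400331Traceback (most recent call last):
  File "<stdin>", line 15, in <module>
  File "<stdin>", line 14, in box
cv2.error: OpenCV(4.12.0) /io/opencv/modules/imgproc/src/convhull.cpp:143: error: (-215:Assertion failed) total >= 0 && (depth == CV_32F || depth == CV_32S) in function 'convexHull'
```

```bash
cat > dep.py <<'E'
from h import *
z=np.load("w1.npz"); K=z["K"]; d=z["d"]
v,u=np.mgrid[0:384,0:512]
pts=np.stack([u.ravel(),v.ravel()],1).astype(np.float64)[:,None]
xy=cv2.undistortPoints(pts,K,np.array([float(z["k1"]),0,0,0])).reshape(384,512,2)
P=np.dstack([xy[...,0]*d,xy[...,1]*d,d]); T=z["T"]
W=(P@T[:3,:3].T+T[:3,3])@z["R"].T+z["p"]
o=fit()[0]; Q=(W-[o[0],o[1],0])@M()*1000; Q[d==0]=999
def box(n,lo,hi,zl,zh):
    s=(Q>=[lo[0],lo[1],zl]).all(2)&(Q<=[hi[0],hi[1],zh]).all(2)
    q=Q[s].astype(np.float32)
    if len(q)<5: print(n,len(q)); return
    r=cv2.minAreaRect(np.ascontiguousarray(q[:,:2])); print(n,len(q),"med",np.round(np.median(q,0),1),"1-99%",np.round(np.percentile(q[:,:2],[1,99],axis=0),1).tolist(),"rect",np.round(r[0],1),np.round(r[1],1),round(r[2],1))
box("sinktop",(-90,-26),(-8,30),40,52)
box("roof",(25,-45),(110,45),52,64)
box("deck",(-130,-24),(100,30),15,25)
box("bar",(-120,-95),(20,-40),55,105)
box("lipL",(-120,15),(-5,40),24,32)
c=z["c"]; cv2.imwrite("pics/w1c.png",cv2.resize(c[85:245,200:350,::-1],None,fx=3.7,fy=3.7,interpolation=cv2.INTER_CUBIC))
for r in range(90,236,6): print(r,*[np.round(Q[r,cc]).astype(int).tolist() for cc in (268,281,293)])
E
python3 dep.py
```

```text
sinktop 335 med [-37.9  -3.7  45.4] 1-99% [[-66.7, -23.4], [-19.7, 15.1]] rect [-43.   -4.5] [40.7 47.5] 89.8
roof 1038 med [60.6  1.7 56.6] 1-99% [[29.2, -26.3], [106.0, 40.8]] rect [67.7  9.1] [83.9 70.7] 0.3
deck 2041 med [-24.    1.5  19.7] 1-99% [[-104.0, -23.2], [49.9, 28.0]] rect [-38.9   2.9] [178.9  52. ] 0.3
bar 2193 med [-47.7 -61.7  79.4] 1-99% [[-95.3, -79.2], [6.1, -41.4]] rect [-44.4 -60.1] [103.5  39.4] 0.7
lipL 187 med [-55.5  23.7  27.5] 1-99% [[-104.2, 15.7], [-7.5, 26.5]] rect [-55.   20.3] [98.3 11.3] 1.0
90 [-125, -20, -1] [-125, 0, 1] [-125, 19, 1]
96 [-116, -20, 0] [-116, 0, 0] [-116, 19, -1]
102 [-107, -20, -1] [-107, 1, -2] [-107, 20, -1]
108 [-98, -20, 20] [-98, 0, 20] [-98, 18, 21]
114 [-89, -20, 19] [-89, 0, 21] [-89, 18, 19]
120 [-80, -20, 19] [-80, 0, 20] [-80, 19, 19]
126 [-71, -20, 19] [-71, 0, 21] [-72, 19, 22]
132 [-62, -20, 19] [-63, 0, 23] [-62, 19, 19]
138 [-53, -20, 22] [-55, -1, 39] [-53, 20, 20]
144 [-46, -20, 35] [-44, 1, 25] [-44, 20, 21]
150 [-37, -20, 41] [-38, 0, 42] [-34, 20, 20]
156 [-26, -20, 27] [-26, 1, 29] [-24, 21, 21]
162 [-14, -20, 21] [-20, 0, 47] [-14, 21, 21]
168 [-4, -20, 19] [-4, 2, 21] [-4, 21, 19]
174 [-1, -20, 45] [-1, 0, 45] [6, 22, 19]
180 [16, -19, 20] [16, 2, 21] [16, 22, 20]
186 [27, -19, 20] [27, 2, 20] [27, 23, 19]
192 [37, -19, 19] [38, 3, 19] [37, 23, 19]
198 [49, -19, 19] [48, 3, 19] [48, 23, 20]
204 [44, -20, 58] [45, 0, 57] [45, 19, 58]
210 [55, -20, 56] [56, 1, 55] [56, 20, 55]
216 [65, -20, 57] [65, 1, 57] [66, 20, 57]
222 [76, -20, 58] [76, 1, 56] [76, 20, 58]
228 [114, -18, -1] [114, 6, 0] [114, 28, -1]
234 [126, -18, 1] [127, 6, -1] [118, 26, 15]
```

View pics/w1c.png

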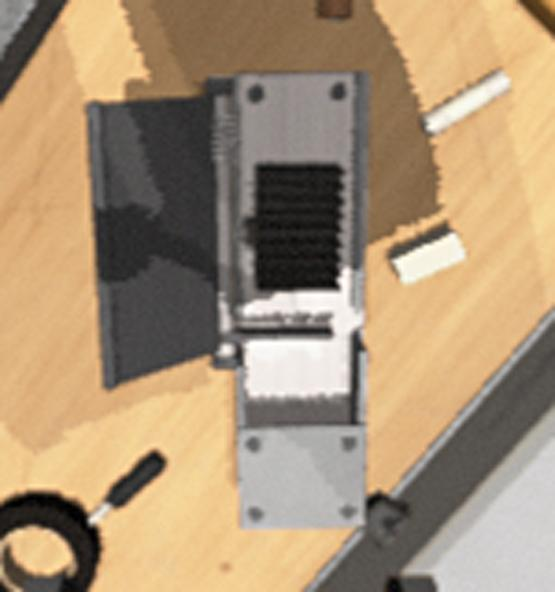

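The depth agrees with the drawing: deck at 20, roof at 57 and flap at x≈-1 mm. The heat sink is centred at about x=-44, so its rear is near -69. I'll shift the fit slightly, then lower the fingers behind it with one on the bar.

```bash
python3 - <<'E'
from h import *
p=w([-.0005,-.0022,0]); setfit(p[:2].tolist(),-0.925+0.006)
F=frames()[0]
manip.move_ptp(w([-.089,-.030,.125]),F)
hit=manip.line_to(w([-.089,-.030,.027]),F,velocity=.06,threshold=30)
st=manip.read_state(); f=manip.grab_frame("wrist"); cv2.imwrite("pics/w2.png",f["color"][:,:,::-1])
print(hit,st["t"],m(st["eef_pos"]),(M().T@st["ft_force"]).round(1),st["wrist_torque"],st["opening"])
g=manip.grab_frame("scene"); c=g["color"][170:270,160:340,::-1]; cv2.imwrite("pics/s2.png",cv2.resize(c,None,fx=4,fy=4,interpolation=cv2.INTER_CUBIC))
for q in ("flap_end","bar_edge","heat_sink"):
  for G in (f,g):
    print(q,[(np.round(m(x["xyz"])*1000,1).tolist(),round(x["conf"],2)) for x in manip.mark_of(q,G)[:2]])
E
```

```text
False 8.0917 [-0.08863727 -0.02949403  0.02743424] [-1.3 -0.7  9.8] [ 0.08152253  0.50045347 -0.04030157] 0.046052989344423576
flap_end [([-45.8, -3.9, 19.3], 0.71)]
flap_end [([1.7, -13.7, 92.7], 0.63)]
bar_edge [([-150.7, 13.7, 2.9], 0.62)]
bar_edge [([-45.9, -83.7, 6.1], 0.93)]
heat_sink [([-43.8, -2.7, 20.1], 0.57)]
heat_sink [([-42.0, -1.5, 20.5], 0.64), ([-150.8, 14.0, -1.5], 0.54)]
```

View pics/w2.png

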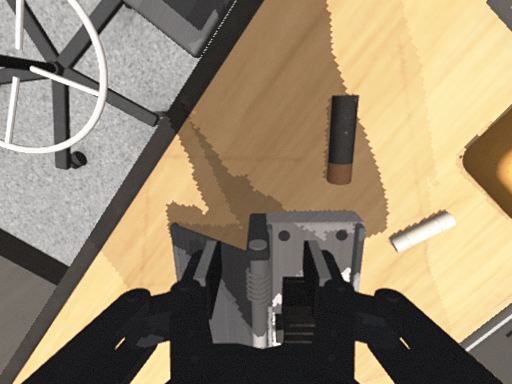

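View pics/s2.png

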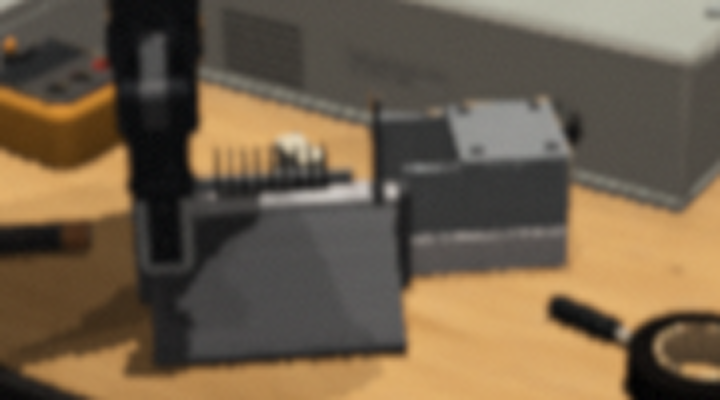

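The blade stands upright in the scene picture at (377,150) and the bar is pressed down by the finger at (165,240). The bar edge reads z≈6 mm, against 4.6 mm expected at the stop. The heat sink has not moved (fins at (265,160)). Now I'll push.

```bash
python3 - <<'E'
from h import *
F=frames()[0]
for x in (-.045,-.015,-.004):
    hit=manip.line_to(w([x,-.030,.027]),F,velocity=.04,threshold=15)
    st=manip.read_state(); print(hit,st["t"],m(st["eef_pos"]).round(4),(M().T@st["ft_force"]).round(1))
    if hit: break
f=manip.grab_frame("wrist"); g=manip.grab_frame("scene"); c=g["color"][170:270,160:340,::-1]
t=manip.grab_frame("top"); c2=t["color"][140:250,180:320,::-1]
cv2.imwrite("pics/s3.png",np.vstack([cv2.resize(c,(540,300),interpolation=2),cv2.resize(f["color"][:,:,::-1],(540,300))]))
for G in (f,g,t): print([(np.round(m(x["xyz"])*1000,1).tolist(),round(x["conf"],2)) for x in manip.mark_of("heat_sink",G)[:2]],[(np.round(m(x["xyz"])*1000,1).tolist(),round(x["conf"],2)) for x in manip.mark_of("flap_end",G)[:2]])
E
```

```text
False 9.7417 [-0.0473 -0.0313  0.0259] [-4.6 -4.6  4.8]
False 10.6417 [-0.0167 -0.0311  0.026 ] [-3.8 -3.8  3.5]
False 11.0667 [-0.0046 -0.0307  0.0265] [-1.6 -5.2  2.5]
[([31.9, 2.9, 24.6], 0.8)] []
[([27.1, 0.9, 19.7], 0.58)] [([90.8, -76.6, -1.6], 0.36)]
[] []
```

View pics/s3.png

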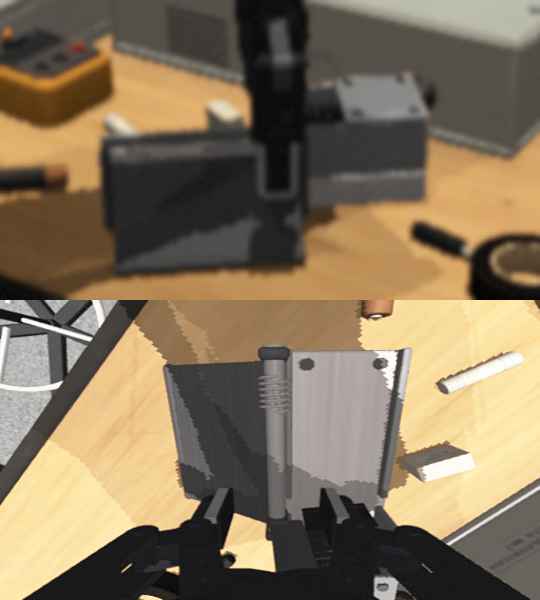

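The heat sink is already under the raised flap, with its origin at about 27–32 mm. The finger sits at the end of the bar. I'll push 7 mm more for margin, slide back before the flap plane, then lift.

```bash
python3 - <<'E'
from h import *
F=frames()[0]
def go(p,v,th=15):
    h=manip.line_to(w(p),F,velocity=v,threshold=th); st=manip.read_state(); print(h,round(st["t"],2),m(st["eef_pos"]).round(4),(M().T@st["ft_force"]).round(1)); return h
go([.003,-.030,.0265],.03); manip.dwell(.3)
print(m(manip.read_state()["eef_pos"]).round(4))
if not go([-.04,-.030,.027],.06):
    go([-.04,-.030,.14],.08,None); manip.line_to(w([-.04,-.030,.30]),F,velocity=.2)
    manip.move_ptp(w([-.03,-.03,.33]),F)
st=manip.read_state(); f=manip.grab_frame("wrist"); g=manip.grab_frame("scene")
np.savez("w1.npz",d=f["depth"],c=f["color"],K=f["mtx"],k1=f["k1"],T=f["mount"],R=st["orientation"],p=st["eef_pos"])
c=g["color"][170:270,160:340,::-1]
cv2.imwrite("pics/s4.png",np.vstack([cv2.resize(c,(500,278),interpolation=2),cv2.resize(f["color"][95:240,205:345,::-1],(500,320),interpolation=2)]))
for G in (f,g):
  for q in ("heat_sink","flap_end","bar_edge","relay","battery","fuse","plug","tape_roll"):
    print(q,[(np.round(x["xyz"],3).tolist(),np.round(m(x["xyz"])*1000,1).tolist(),round(x["conf"],2)) for x in manip.mark_of(q,G)[:1]])
  if G is f: pass
print(manip.read_state()["t"])
E
python3 dep.py | tail -17
```

```text
False 11.9 [ 0.0023 -0.0304  0.0263] [-3.4 -4.1  3.2]
[ 0.0023 -0.0304  0.0263]
False 13.07 [-0.0396 -0.0295  0.0273] [ 1.6 -1.3  6.9]
False 14.62 [-0.0404 -0.0301  0.1394] [-0.1 -0.1 -0.5]
heat_sink [([0.521, -0.298, 0.023], [37.1, 2.2, 23.1], 0.97)]
flap_end [([0.509, -0.258, 0.032], [-2.2, 17.0, 32.4], 0.72)]
bar_edge [([0.408, -0.279, 0.098], [-46.7, -75.7, 98.0], 0.6)]
relay [([0.527, -0.215, -0.001], [-25.3, 57.7, -0.7], 0.5)]
battery [([0.416, -0.139, 0.001], [-153.7, 15.0, 0.9], 0.64)]
fuse [([0.498, -0.154, -0.004], [-91.5, 70.7, -4.4], 0.68)]
plug [([0.484, -0.391, 0.001], [88.6, -83.4, 1.0], 0.42)]
tape_roll [([0.474, -0.441, 0.003], [122.2, -122.5, 3.4], 0.84)]
heat_sink [([0.408, -0.278, 0.093], [-47.6, -75.3, 93.1], 0.72)]
flap_end []
bar_edge [([0.41, -0.282, 0.096], [-43.0, -76.2, 95.5], 0.87)]
relay []
battery [([0.419, -0.141, -0.002], [-150.2, 16.2, -1.5], 0.53)]
fuse []
plug [([0.486, -0.389, 0.0], [87.6, -80.8, 0.2], 0.61)]
tape_roll [([0.473, -0.444, -0.0], [124.0, -124.3, -0.2], 0.6)]
16.7333
138 [-52, -20, 20] [-52, 1, 19] [-52, 20, 19]
144 [-43, -20, 20] [-43, 1, 19] [-43, 20, 20]
150 [-33, -20, 20] [-33, 1, 20] [-33, 20, 20]
156 [-23, -20, 20] [-23, 1, 19] [-23, 21, 19]
162 [-13, -20, 19] [-13, 2, 19] [-14, 21, 20]
168 [-4, -20, 19] [-4, 2, 20] [-4, 21, 20]
174 [0, -20, 43] [0, 0, 45] [7, 22, 18]
180 [17, -19, 20] [14, 2, 30] [16, 22, 21]
186 [28, -19, 19] [20, 1, 44] [28, 23, 18]
192 [38, -19, 21] [31, 1, 39] [29, 20, 46]
198 [49, -19, 19] [43, 2, 34] [41, 21, 41]
204 [44, -20, 59] [46, 1, 56] [45, 19, 58]
210 [56, -20, 57] [56, 1, 56] [56, 20, 56]
216 [65, -20, 58] [66, 1, 58] [66, 20, 56]
222 [76, -20, 57] [76, 1, 57] [76, 20, 58]
228 [115, -18, -1] [114, 6, 0] [114, 28, 0]
234 [126, -18, 1] [126, 6, 1] [120, 27, 13]
```

View pics/s4.png

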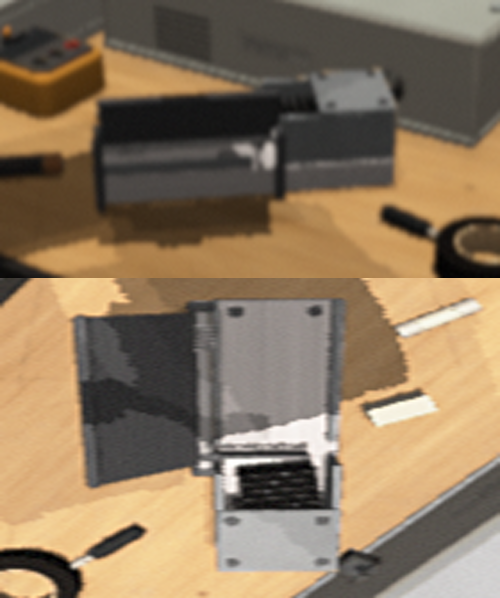

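The flap is fully shut: blade end at z≈32 mm and bar edge at about 96 mm. The heat sink lies flat in the bay with its origin at about 37 mm, and the other parts have not moved. I'm handing it in.

```bash
python3 -c "
from plant import manip
print(manip.finish_job())"
```

```text
the job is handed in; nothing more can be done
None
```

The heat sink is in the bay, wholly past the flap (origin about 37 mm beyond the flap plane, slightly turned), the flap has sprung fully shut behind it, the other parts are where they were, and the job was handed in at about 17 s.

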